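Open the code-locked counter case

TASK

Open the white counter case: turn its left dial (the one to the robot's left, on the +y side) to 3 and then its right dial to 7. The lock is worn and catches up to nearly half a number early or late, so feel for each: turn slowly past the number until the spring bolt drops into that dial's notch and the dial catches, and do not force it. Then slide the cover fully open, let go, and leave the goods on the counter where they stand.

Things in the scene. Friction and masses are not known exactly. Their poses are not given: they have to be found in the camera images.
- case: White counter case, fixed, 316 (x) x 360 (y) x 90 mm high. Origin on the counter under its middle; -x faces the robot, +y is its left. Front half: lock deck with two dials, axes at (-95, 65) mm (left) and (-95, -65) mm (right). Behind the dials the bolt. Rear half: right, a well under a clear sliding cover; left, a fixed top over which the cover slides.
- knob_left (a point): Left dial: centre of its black grip bar, 40 mm long (this point's x), 14 mm wide, 34 mm tall, on the vertical dial axis; 121 mm above the counter (bar top at 139). Below it a 68 mm wide numbered plate, top at 105 mm, and a notched steel wheel of 40 mm radius. The bar can be gripped either way round.
- knob_right (a point): Right dial: centre of its black grip bar, sizes and axes as for the left one.
- dial_left (a joint): Left dial's angle (rad), grows counter-clockwise seen from above. Numeral n of 0-9 is at the index mark (front) at n x 0.628, so 3 is 1.885. Starts 0.6 to 1.3. Its notch truly lies anywhere within 0.26 rad of the 3: there the bolt drops in and the dial is caught with about 0.025 rad play each way. Turning takes about 0.1 N m; once caught it rises by 12 N m/rad: stop within 0.45 N m.
- dial_right (a joint): Right dial's angle (rad), as the left: 7 is 4.398, it starts at 5.0 to 5.7, so it turns clockwise. Its notch too lies anywhere within 0.26 rad of its number. The bolt bears on this dial's wheel only after it has dropped into the left one.
- bolt: Steel spring bolt behind the dials: 180 mm crossbar, two teeth towards the dials, tail in front of the cover's left edge. A 6 N spring pushes it to the case's -x. Its origin is the case's origin when locked; x in the case's frame then is -1 mm, about -8 mm once dropped into the left wheel, -14 mm once in both (cover free). Over 22 N on it damages it.
- cover_pull (a point): Centre of the upright aluminium pull on the sliding cover, 50 mm long (case x), 12 mm thick (case y), 34 mm tall; 118 mm above the counter (pull top at 133). Its foot plate is 62 x 24 mm, top at 103 mm.
- cover (a joint): Travel of the cover (m): 0 shut, 0.130 fully open at its end stop; slides to the case's +y (left) with 3 N friction.
- bottle: Bystander: white bottle, 60 mm wide, 150 mm tall, origin under its middle.
- jar: Bystander: white jar, 72 mm wide, 85 mm tall, origin under its middle.
- carton: Bystander: cardboard carton 90 x 120 mm, 70 mm high, origin under its middle.

How it is judged (in metres and radians):
On the way, in this order (a step that is already met when the one before it is completed fails the run):
1. the left dial stands at 3 and the bolt has dropped into its wheel (x of bolt in the frame of case below -0.005 m and value of joint dial_left between 1.57 and 2.2 rad), for 0.2 s.
2. the right dial stands at 7 and the bolt has dropped into both wheels (x of bolt in the frame of case below -0.012 m and value of joint dial_right between 4.083 and 4.713 rad), for 0.2 s.
3. the cover is slid fully open (value of joint cover above 0.12 m), for 0.2 s.
At the end, for the whole second after the job is handed in: The cover is open to within 10 mm of its end stop and at rest, the bolt is drawn (12 mm or more) and the dials stand within half a division (0.314 rad) of 3 and 7 (all of step 2 and value of joint cover above 0.12 m and value of joint dial_left between 1.57 and 2.2 rad and velocity of joint cover between -0.005 and 0.005 m/s); the robot touches nothing.
It fails at once if the bolt is loaded with more than 22 N (a dial forced after it has caught, the cover forced while locked, or the bolt pushed) (contact force between bolt and anything else above 22 N).
It fails at once if a bystander is moved more than 30 mm (distance of any of bottle, jar, carton from where it was at the start of the episode above 0.03 m).
It also fails if it takes over 72 s, if anything falls off the work surface, if the arm or the gripper's body presses on something with over 40 N, if the wrist force passes 120 N, or if a joint passes its speed limit or range.

ROBOT

A 6-joint arm with a two-finger parallel gripper is mounted at the origin on the work surface. World frame = base frame: x ahead of the robot, y to its left, z up, the work surface at z = 0. Lengths are in m, angles in degrees, forces in N, time in s.
With the tool pointing down it reaches from about 0.4 to 0.825 m from the base axis. Payload 7 kg.
Tool frame: the origin (TCP) lies at the very end of the fingers, on their centre line; the grasp point (between the pads) lies 19 mm behind it; y points along the fingers, x is the direction in which the jaws open and shut, and the axes are right-handed (so a half turn about y gives the same grasp; the last joint's range is limited). The gripper opens to 88 mm and grips with 3 to 60 N. Pads are 19 mm wide; open, the fingers measure 130 mm over their backs; the gripper's body (78 mm by 193 mm) begins 47 mm behind the grasp point.
Start: joints at [85.147, 20.546, 0.682, 0, -70.136, -16.507], TCP at [0.246, 0.629, 0.19] pointing down, gripper open.
Joint ranges: [-176.03, 176.03], [-82.01, 121.73], [-58.28, 71.71], [-173.87, 95.51], [-174.79, -0.11], [-173.66, 173.66]. Speed limits (degrees/s): [136.94, 136.94, 172.46, 180, 180, 180].

INTERFACE

Orientations are given as [roll, pitch, yaw] about the fixed x, y, z axes, in that order (R = Rz(yaw) Ry(pitch) Rx(roll)).
In Python, from plant import ctrl gives the robot as it stands.
- The arm moves only by the shell command python3 -m crank 'ROWS'. ROWS is JSON, a list that holds one entry, the list of rows, each a list of 5 numbers: the closure, from -1 (fully open) to 1 (shut), then the shift along the tool's x, y, z in mm, then the turn about the tool's y in rad. In form: [[[claw, x, y, z, turn], ...]]. A call has 1 to 12 rows; each row is the pose to reach, as a shift and turn from the pose commanded when the call began, along the tool's axes at that moment; what a row does not reach only later rows make up. A row lasts 1/8 s, in which the tool goes at most 62.5 mm and 10.7 degrees, less where a joint would pass 70% of its speed; a pose out of reach is approached as far as the arm can. A call with a gripper value outside its range is refused whole. The fingers move at their own pace and stop on an object; the grip force is fixed at half the most. Time passes only in rows, so rows that repeat a pose let the fingers close. It gives the time, the measured TCP pose, the force and the opening at its end, in the units of the state.
- ctrl.get_obs(): the state, without advancing time (a new reading comes with each control period).
- ctrl.snapshot(name): name is "side" or "top" or "wrist"; returns the picture (420x560x3 uint8, red, green, blue); there is no depth.
- ctrl.camera_model(name): a dict with "fx", "fy", "cx", "cy" (pixels), "dist_coeffs" ([k1, k2, p1, p2, k3] as OpenCV has them; the pictures are not rectified), "origin" and "orientation" of the camera in the world; the wrist camera has in their place "hand_eye" (4x4, takes a point from camera to tool coordinates, whose origin is the TCP and whose axes are the tool frame's). Camera axes: x right, y down, z forward; pixel columns grow to the right and rows downward; lengths in m; the calibration is good to about 2 mm. A picture is of the moment at which its call begins: read the wrist's pose just before it. camera_model takes no time and is no camera call.
- ctrl.close_job(): hands the job in, once; it reports no verdict.
Trained networks look in the newest picture that a camera, given by its name, has taken for a name from the list of things; names that differ only in an ending like _2 or _b are one class to them, and where a whole thing is asked for, a point or a joint stands for the part that bears it (a point fixed in the world has none). Each returns a list of dicts, best first, with "confidence" (0 to 1); they miss things now and then, are a little off and sometimes report something else, mostly with a low value. They report only what shows in the picture. A call takes as long as a camera call.
- ctrl.find_in(camera, name): "extent" ([left, top, width, height] in pixels, round what is visible of it).
The state is a dict: "clock": time; "joint_pos": joint angles; "qvel": joint speeds; "tau": joint torques, N m; "tool_pos": TCP position; "orientation": TCP orientation; "force": force on the tool from outside, world axes, zero at the start; "moment": the same for the moment, N m; "opening": finger opening in m.
Only numpy, scipy, OpenCV 4.12 (cv2) and the standard library are available. Lean on these libraries where they do the work, as an engineer would, in place of code of your own. Each camera call takes 0.05 s, during which the arm holds its last target.

## Working session

There is one attempt and no reset: what is moved stays moved. The work goes in short steps, Python scripts to look and compute and a shell command to move; the robot and the scene stay as the last step left them, time stands still between calls to the robot, and variables do not carry over. Pictures are saved under pics/ and viewed, and the job is handed in when it is done.

```bash
ls; mkdir -p pics; python3 - <<'E'
from plant import ctrl
import cv2
o=ctrl.get_obs()
for k,v in o.items(): print(k,v)
for n in ("top","side","wrist"):
    p=ctrl.snapshot(n); cv2.imwrite(f"pics/{n}0.png",p[:,:,::-1])
    print(n,ctrl.camera_model(n))
    for t in ["knob_left","knob_right","cover_pull","case","bolt","bottle","jar","carton"]:
        print(t,[(d["extent"],round(d["confidence"],2)) for d in ctrl.find_in(n,t)[:3]])
print(ctrl.get_obs()["clock"])
E
```

```text
pics
clock 0.0
joint_pos [ 8.51442282e+01  2.05922847e+01  6.34753162e-01 -2.05047942e-02
 -7.01355970e+01 -1.65062417e+01]
qvel [-0.01865366  0.08334049  0.08048157  0.11251666 -0.02801114  0.02679445]
tau [-1.60184412e-03 -5.82725644e+01  2.93060732e+01  6.99739739e+00
  6.95276249e-03 -1.65095321e-04]
tool_pos [0.24571025 0.6281088  0.18881938]
orientation [-8.99920191e+01 -9.47676123e-02 -1.11369003e+02]
force [-0.2651157   0.90593508 -0.12761082]
moment [-0.0565413  -0.04692204  0.0015583 ]
opening 0.08746946733576681
top {'fx': 392.3009852090515, 'fy': 392.3009852090515, 'cx': 277.4349270441073, 'cy': 208.25770852051707, 'dist_coeffs': array([-0.05853418,  0.        ,  0.        ,  0.        ,  0.        ]), 'origin': array([0.29717758, 0.00946959, 1.36200468]), 'orientation': array([-169.67047171,   -0.46056086,  -89.57888819])}
knob_left [([230.1, 222.5, 28.5, 31.3], 0.8)]
knob_right [([269.9, 218.1, 25.3, 25.1], 0.83)]
cover_pull [([253.8, 155.2, 56.6, 44.9], 0.78)]
case [([200.5, 155.5, 117.5, 104.1], 0.94)]
bolt [([232.8, 196.4, 58.1, 28.4], 0.82)]
bottle [([134.9, 217.3, 
[... 726 characters left out ...]
31.9, 22.7], 0.18)]
carton [([328.2, 306.2, 78.7, 82.6], 0.78)]
wrist {'fx': 371.52506634046875, 'fy': 371.52506634046875, 'cx': 275.5626605686544, 'cy': 207.63453037031076, 'dist_coeffs': array([0.03063931, 0.        , 0.        , 0.        , 0.        ]), 'hand_eye': array([[ 9.99999995e-01, -7.13131447e-05, -6.98535979e-05,
         8.11874278e-04],
       [ 4.51960362e-05, -3.00494164e-01,  9.53783652e-01,
        -1.95479495e-01],
       [-8.90079101e-05, -9.53783651e-01, -3.00494159e-01,
         8.13341239e-02],
       [ 0.00000000e+00,  0.00000000e+00,  0.00000000e+00,
         1.00000000e+00]])}
knob_left []
knob_right []
cover_pull []
case []
bolt []
bottle []
jar []
carton []
1.35
```

View images.

```bash
python3 - <<'E'
import cv2
t=cv2.imread("pics/top0.png")[130:280,120:440]; cv2.imwrite("pics/topz.png",cv2.resize(t,None,fx=2.5,fy=2.5,interpolation=2))
t=cv2.imread("pics/side0.png")[130:290,160:380]; cv2.imwrite("pics/sidez.png",cv2.resize(t,None,fx=3.5,fy=3.5,interpolation=2))
E
```

```text
(no output)
```

View pics/topz.png

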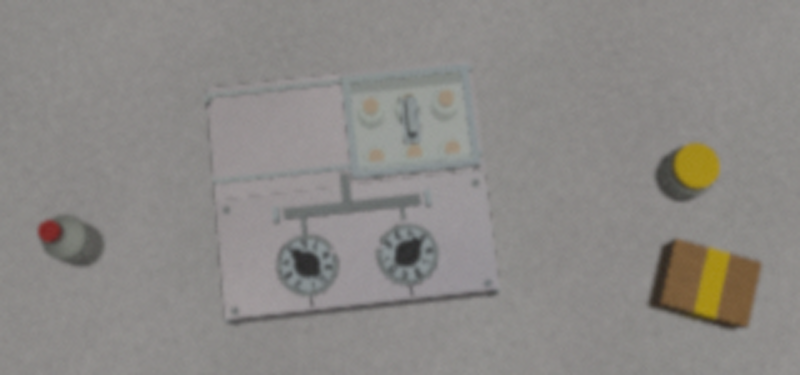

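View pics/sidez.png

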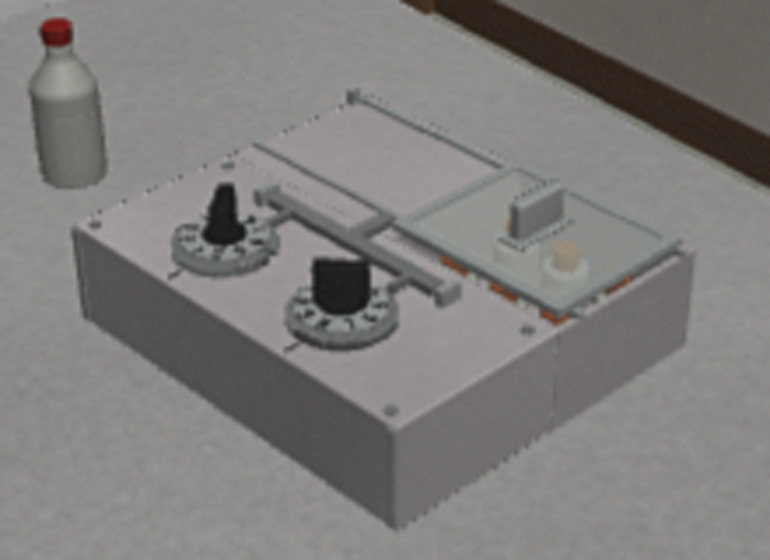

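View pics/top0.png

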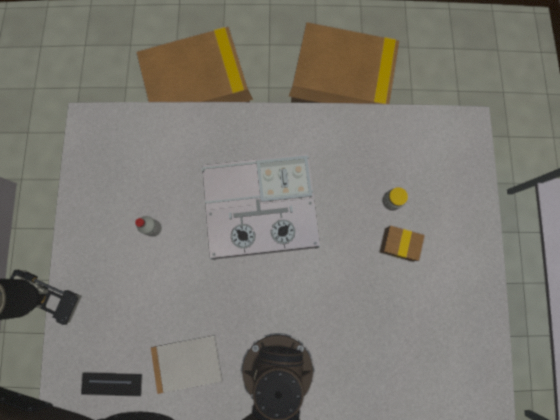

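```bash
cat > h.py <<'E'
from plant import ctrl
import numpy as np, cv2
from scipy.spatial.transform import Rotation as R
def rot(o): return R.from_euler('xyz',o,degrees=True).as_matrix()
def campose(n,obs=None):
    m=ctrl.camera_model(n)
    if n!="wrist": return m,rot(m["orientation"]),np.array(m["origin"])
    H=np.array(m["hand_eye"]); Rt=rot(obs["orientation"]); 
    return m,Rt@H[:3,:3],Rt@H[:3,3]+np.array(obs["tool_pos"])
def proj(P,m,Rc,o):
    P=np.atleast_2d(P); K=np.array([[m["fx"],0,m["cx"]],[0,m["fy"],m["cy"]],[0,0,1]])
    r,_=cv2.Rodrigues(Rc.T); t=-Rc.T@o
    return cv2.projectPoints(P.astype(float),r,t,K,np.array(m["dist_coeffs"]))[0][:,0]
def cw(p,pose):
    x,y,a=pose; p=np.atleast_2d(np.array(p,float)); c,s=np.cos(a),np.sin(a)
    return np.c_[x+c*p[:,0]-s*p[:,1], y+s*p[:,0]+c*p[:,1], p[:,2]]
E
cat > fit.py <<'E'
from h import *
from scipy.optimize import least_squares
top=[((-.158,.18,.09),(226,318)),((-.158,-.18,.09),(497,291)),((-.095,.065,.105),(308,265)),((-.095,-.065,.105),(407,253))]
side=[((-.158,-.18,.09),(397,430)),((-.158,.18,.09),(75,228)),((-.095,-.065,.105),(342,311)),((-.095,.065,.105),(226,241)),((-.158,-.18,0),(397,525))]
T=[(p,(120+u/2.5,130+v/2.5)) for p,(u,v) in top]; S=[(p,(160+u/3.5,130+v/3.5)) for p,(u,v) in side]
cams=[campose("top"),campose("side")]
def f(q):
    r=[]
    for L,c in zip((T,S),cams):
        r.append(proj(cw([p for p,_ in L],q),*c)-np.array([u for _,u in L]))
    return np.vstack(r).ravel()
s=least_squares(f,[.55,.05,0],loss="soft_l1"); print(s.x,np.degrees(s.x[2])); print(f(s.x).reshape(-1,2).round(1))
for n,p in dict(kl=(-.095,.065,.121),kr=(-.095,-.065,.121)).items(): print(n,cw([p],s.x))
E
python3 fit.py
```

```text
[0.54005191 0.05906448 0.12034464] 6.895239754955513
[[-0.9  1.6]
 [ 1.3 -0.1]
 [-0.5 -1. ]
 [ 0.  -0.7]
 [-0.4  1.1]
 [-1.4 -0. ]
 [ 1.1 -1.6]
 [ 0.5 -1.2]
 [-0.2  4.2]]
kl [[0.43793548 0.11218919 0.121     ]]
kr [[ 0.45354255 -0.01687056  0.121     ]]
```

```bash
cat >> h.py <<'E'
def go(target,yaw=None):
    o=ctrl.get_obs(); Rt=rot(o["orientation"]); d=Rt.T@(np.array(target)-o["tool_pos"])*1000
    ty=np.degrees(np.arctan2(Rt[1,0],Rt[0,0])); 
    print("t",round(o["clock"],2),"pos",np.round(o["tool_pos"],4),"rpy",np.round(o["orientation"],2),"xyaw",round(ty,2),"j",np.round(o["joint_pos"],1))
    print("shift",d.round(1), "" if yaw is None else ("turn",round(-np.radians((yaw-ty+180)%360-180),3)))
E
python3 -c "
from h import *
go([.425,.06,.215],154)"
```

```text
t 1.35 pos [0.2458 0.6286 0.1897] rpy [ -90.     -0.   -111.36] xyaw -111.36 j [ 85.1  20.5   0.7  -0.  -70.1 -16.5]
shift [464.3 -25.2 374. ] ('turn', np.float64(1.652))
```

```bash
python3 -m crank '[[[-1,46,-25,37,0.17],[-1,93,-25,75,0.34],[-1,139,-25,112,0.51],[-1,186,-25,150,0.68],[-1,232,-25,187,0.85],[-1,279,-25,224,1.02],[-1,325,-25,262,1.19],[-1,371,-25,299,1.36],[-1,418,-25,337,1.53],[-1,464,-25,374,1.65],[-1,464,-25,374,1.65]]]'
python3 - <<'E'
from h import *
import json
o=ctrl.get_obs(); p=ctrl.snapshot("wrist"); cv2.imwrite("pics/w1.png",p[:,:,::-1])
json.dump({k:np.array(v).tolist() for k,v in o.items()},open("w1.json","w"))
go([.4379,.1122,.19])
E
```

```text
clock: 2.72
tool_pos: [0.4256, 0.0567, 0.2149]
orientation: [-90.0, 0.0, 153.7]
force: [0.6, 0.6, 0.1]
opening: 0.0873
t 2.77 pos [0.4254 0.0584 0.2149] rpy [-9.0020e+01  1.0000e-02  1.5384e+02] xyaw 153.84 j [ 34.3  -4.6 -25.9  -0.  -68.6 -60.5]
shift [ 12.5  24.9 -53.8]
```

View pics/w1.png

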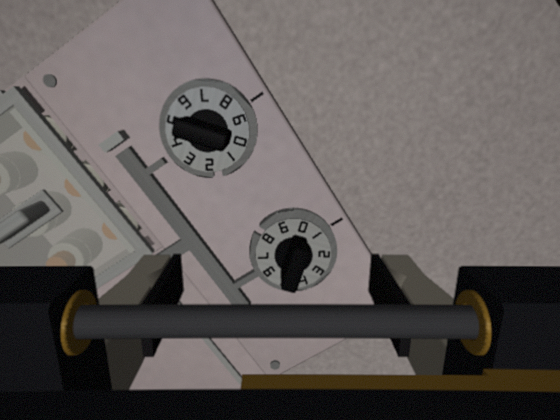

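```bash
python3 - <<'E'
import cv2
t=cv2.imread("pics/w1.png")[60:310,100:360]; cv2.imwrite("pics/w1z.png",cv2.resize(t,(780,750)[::1] and None,fx=2.4,fy=2.4,interpolation=2))
E
```

```text
(no output)
```

View pics/w1z.png

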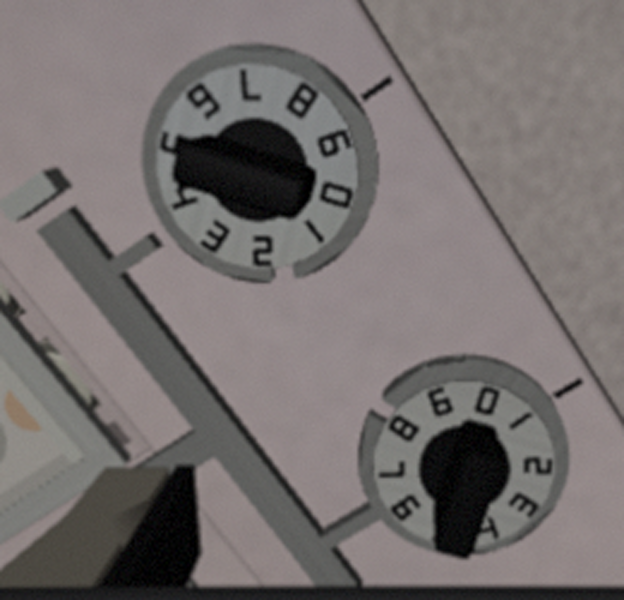

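```bash
cat > ov.py <<'E'
from h import *
import json
from scipy.optimize import least_squares
o=json.load(open("w1.json")); c=campose("wrist",o)
Z=lambda u,v:(100+u/2.4,60+v/2.4)
# wheel extents & misc, zoom coords
th=np.linspace(0,2*np.pi,120)
def circ(cx,cy,r,z,q): return proj(cw(np.c_[cx+r*np.cos(th),cy+r*np.sin(th),0*th+z],q),*c)
def f(q):
    A=circ(-.095,-.065,.034,.105,q);B=circ(-.095,.065,.034,.105,q)
    r=[]
    # plate edge extents (zoom): right: left 160?; 
    for P,e in ((A,R_),(B,L_)):
        ex=[P[:,0].min(),P[:,0].max(),P[:,1].min(),P[:,1].max()]
        r+=[ex[i]-e[i] for i in range(4) if e[i] is not None]
    return r
def ext(l,r,t,b): return [100+l/2.4,100+r/2.4,60+t/2.4,60+b/2.4]
R_=ext(155,360,63,270); L_=ext(377,555,382,552)
s=least_squares(f,[.54,.059,.12]); q=s.x; print(q,np.round(f(q),1))
img=cv2.imread("pics/w1.png")
big=cv2.resize(img[60:310,100:360],None,fx=2.4,fy=2.4,interpolation=2)
def draw(P,col): cv2.polylines(big,[np.int32(np.round((P-[100,60])*2.4))],True,col,1)
for sgn in (1,-1):
    draw(circ(-.095,.065*sgn,.034,.105,q),(0,255,0)); draw(circ(-.095,.065*sgn,.040,.099,q),(0,0,255))
draw(proj(cw([(-.158,.18,.09),(-.158,-.18,.09),(-.158,-.18,.09)],q),*c),(255,0,0))
cv2.imwrite("pics/ov.png",big); np.save("q.npy",q)
E
python3 ov.py
```

```text
[0.53846578 0.06271091 0.1179508 ] [ 0.8 -0.   0.7  0.3 -1.3  0.4 -0.1 -1.4]
```

View pics/ov.png

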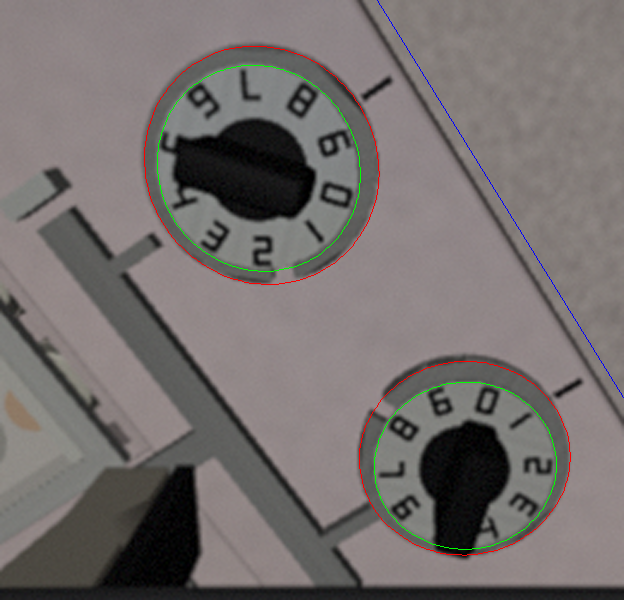

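```bash
cat > ang.py <<'E'
from h import *
import json
o=json.load(open("w1.json")); m,Rc,t=campose("wrist",o); q=np.load("q.npy")
K=np.array([[m["fx"],0,m["cx"]],[0,m["fy"],m["cy"]],[0,0,1]])
def ray(u,v,z):
    n=cv2.undistortPoints(np.array([[[100+u/2.4,60+v/2.4]]]),K,np.array(m["dist_coeffs"]))[0,0]
    d=Rc@np.array([n[0],n[1],1]); P=t+d*(z-t[2])/d[2]
    c,s=np.cos(q[2]),np.sin(q[2]); x=P[:2]-q[:2]; return np.array([c*x[0]+s*x[1],-s*x[0]+c*x[1]])
def A(p,cy): p=p-np.array([-.095,cy]); return np.arctan2(p[1],p[0]),np.hypot(*p)
L={8:(403,428),3:(522,503),0:(487,401),9:(440,403),1:(520,420),2:(538,465),6:(405,507),7:(392,468)}
Rr={7:(250,85),8:(301,99),9:(334,142),0:(336,194),1:(314,232),2:(262,251),3:(214,236),6:(204,99)}
for D,cy in ((L,.065),(Rr,-.065)):
    for n,uv in D.items():
        a,r=A(ray(*uv,.105),cy); print(n,round((a-np.pi+n*.6283)%6.2832,3),round(r*1000,1))
for uv,cy in (((380,405),.065),((285,275),-.065)):
    for z in(.095,.1): a,r=A(ray(*uv,z),cy); print("notch",a%6.283,r, "turn to rear(0):",-((a+np.pi)%(2*np.pi)-np.pi))
print("bars",[A(ray(*p,.139),c) for p,c in (((455,555),.065),((480,425),.065),((178,162),-.065),((310,190),-.065))])
for n,c in(("L",.065),("R",-.065)): print(n,cw([(-.095,c,.121)],q))
E
python3 ang.py
```

```text
8 0.702 28.0
3 0.719 26.2
0 0.712 27.6
9 0.717 27.5
1 0.815 27.6
2 0.72 27.3
6 0.677 27.7
7 0.683 27.2
7 5.437 27.8
8 5.444 27.9
9 5.44 27.4
0 5.423 26.8
1 5.48 27.1
2 5.376 27.0
3 5.37 27.4
6 5.382 28.6
notch 5.118067337024106 0.03829862927450845 turn to rear(0): 1.1649326629758943
notch 5.0744523348579715 0.039178486273779324 turn to rear(0): 1.2085476651420293
notch 1.1401389252465002 0.03808592873697385 turn to rear(0): -1.1401389252465002
notch 1.1651579746914975 0.03712704642889449 turn to rear(0): -1.165157974691498
bars [(np.float64(0.7203024471035337), np.float64(0.017653678453238533)), (np.float64(-2.2417996685651627), np.float64(0.03099707862194428)), (np.float64(-0.9140103072074733), np.float64(0.018821735147658423)), (np.float64(2.4723857546888586), np.float64(0.02124449408440298))]
L [[0.43647681 0.11607992 0.121     ]]
R [[ 0.45177489 -0.01301682  0.121     ]]
```

```bash
python3 -c "
from h import *
go([.4365,.1161,.112],137.4)"
```

```text
t 2.77 pos [0.4254 0.0584 0.2149] rpy [-9.0020e+01  1.0000e-02  1.5384e+02] xyaw 153.84 j [ 34.3  -4.6 -25.9  -0.  -68.6 -60.5]
shift [ 15.5 102.9 -56.7] ('turn', np.float64(0.287))
```

```bash
python3 -m crank '[[[-1,8,30,-28,0.14],[-1,15.5,50,-57,0.287],[-1,15.5,78,-57,0.287],[-1,15.5,103,-57,0.287],[-1,15.5,103,-57,0.287]]]'
python3 - <<'E'
from h import *
o=ctrl.get_obs(); p=ctrl.snapshot("wrist"); cv2.imwrite("pics/w2.png",p[:,:,::-1])
go([.4365,.1161,.112],137.4)
E
```

```text
clock: 3.4
tool_pos: [0.4347, 0.1187, 0.1104]
orientation: [-89.8, -0.0, 137.8]
force: [-0.3, -0.4, 1.1]
opening: 0.0874
t 3.45 pos [0.4357 0.119  0.1118] rpy [-89.92   0.   137.79] xyaw 137.79 j [ 40.4   3.3 -32.8   0.  -54.  -82.6]
shift [-2.6 -0.2  1.6] ('turn', np.float64(0.007))
```

View pics/w2.png

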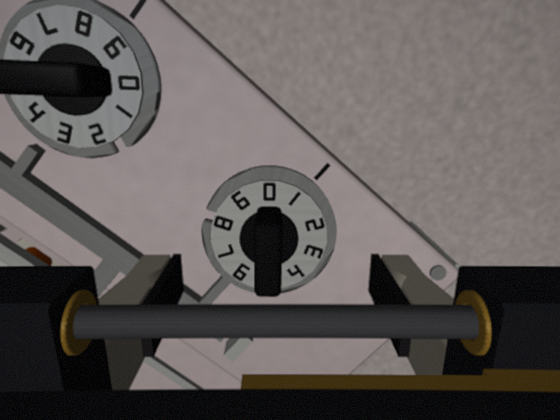

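```bash
python3 -m crank '[[[-1,-2.5,0,1.5,0],[0.3,-2.5,0,1.5,0],[0.6,-2.5,0,1.5,0],[1,-2.5,0,1.5,0],[1,-2.5,0,1.5,0],[1,-2.5,0,1.5,0],[1,-2.5,0,1.5,0]]]'
python3 - <<'E'
from h import *
o=ctrl.get_obs(); p=ctrl.snapshot("wrist"); cv2.imwrite("pics/w3.png",p[:,:,::-1])
go([.4365,.1161,.112]); print(o["force"],o["moment"],o["opening"])
E
```

```text
clock: 4.32
tool_pos: [0.4369, 0.1155, 0.1117]
orientation: [-90.0, -0.0, 137.7]
force: [-0.6, -0.3, -1.7]
opening: 0.0332
t 4.38 pos [0.437  0.1155 0.1117] rpy [-90.    -0.   137.66] xyaw 137.66 j [ 39.9   3.3 -32.8   0.  -54.  -82.3]
shift [ 0.7 -0.3 -0.1] 
[-0.55687451 -0.32632786 -1.70941014] [ 0.06482935 -0.09284873 -0.01533512] 0.033244409752527695
```

View pics/w3.png

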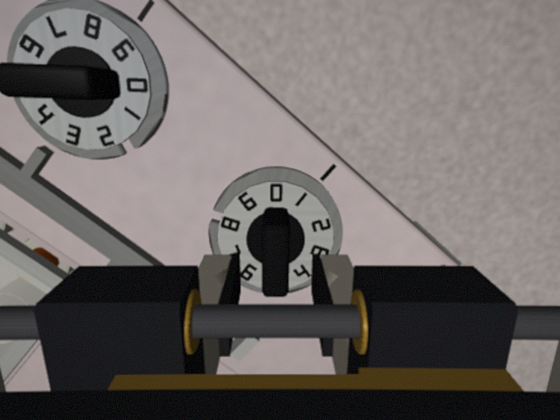

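Fingers still closing (33 mm), bar centred between them at column 276. I let them finish.

```bash
python3 -m crank '[[[1,0,0,0,0],[1,0,0,0,0],[1,0,0,0,0],[1,0,0,0,0],[1,0,0,0,0]]]'
python3 -c "
from h import *
go([.4365,.1161,.112]); o=ctrl.get_obs(); print(o['force'],o['moment'],o['opening'])"
```

```text
clock: 5.0
tool_pos: [0.437, 0.1155, 0.1118]
orientation: [-90.0, 0.0, 137.7]
force: [1.0, 0.6, 0.4]
opening: 0.0004
t 5.0 pos [0.437  0.1155 0.1118] rpy [-90.     0.   137.66] xyaw 137.66 j [ 39.9   3.3 -32.8   0.  -54.  -82.3]
shift [ 0.7 -0.2 -0.1] 
[0.9510122  0.64276173 0.40143267] [ 0.07014472 -0.10373235  0.0047889 ] 0.000379845983229326
```

```bash
python3 - <<'E'
from h import *
p=ctrl.snapshot("wrist"); cv2.imwrite("pics/w4.png",p[:,:,::-1])
p=ctrl.snapshot("side"); cv2.imwrite("pics/s4.png",cv2.resize(p[100:290,130:380,::-1],None,fx=3,fy=3))
E
```

```text
(no output)
```

View pics/w4.png

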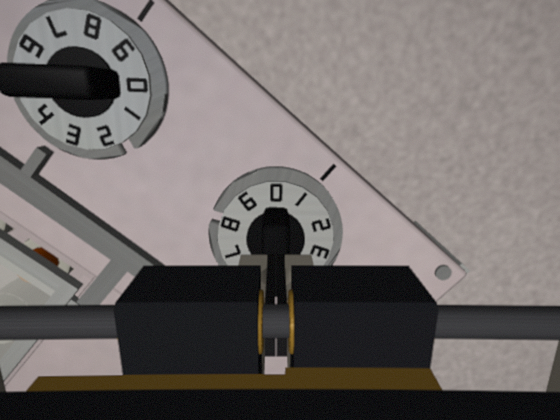

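View pics/s4.png

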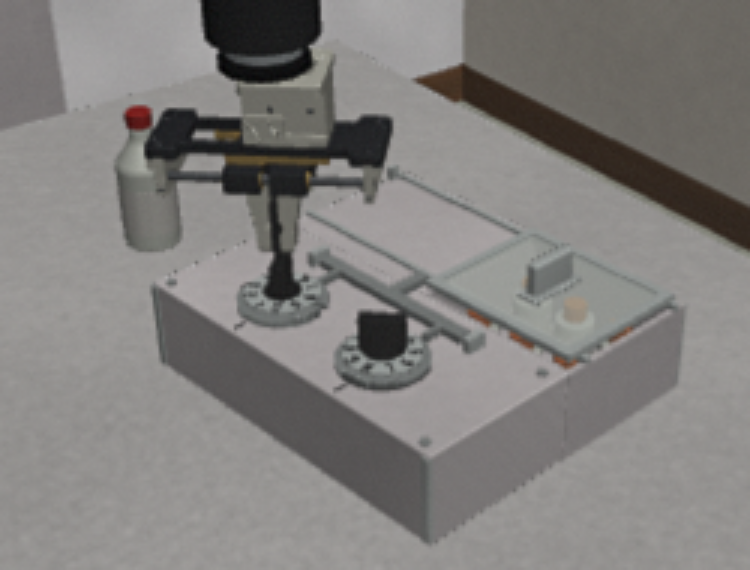

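```bash
python3 - <<'E'
from h import *
q=np.load("q.npy")
o=ctrl.get_obs(); c=campose("side")
P=np.array(o["tool_pos"]); Rt=rot(o["orientation"])
z=lambda p:((p-[130,100])*3).round(0).tolist()
print("tcp",z(proj(P,*c)),"grasp",z(proj(P-Rt[:,1]*.019,*c)))
k=cw([(-.095,.065,.139),(-.095,.065,.105)],q); print("knob top/bottom",z(proj(k,*c)))
w=campose("wrist",o)
for zz in(-.0095,0,.0095):
  print(zz,proj(np.array([P+Rt@[0,-y,zz] for y in(0,.01,.02,.03)]),*w).round(0).tolist())
print(proj(k,*w))
p=ctrl.snapshot("side"); cv2.imwrite("pics/s5.png",cv2.resize(p[130:210,180:260,::-1],None,fx=7,fy=7,interpolation=2))
E
```

```text
tcp [[282.0, 285.0]] grasp [[280.0, 266.0]]
knob top/bottom [[279.0, 258.0], [282.0, 292.0]]
-0.0095 [[276.0, 258.0], [276.0, 266.0], [276.0, 274.0], [276.0, 284.0]]
0 [[276.0, 243.0], [276.0, 250.0], [276.0, 258.0], [276.0, 267.0]]
0.0095 [[276.0, 227.0], [276.0, 234.0], [276.0, 241.0], [276.0, 249.0]]
[[277.08298759 264.28953289]
 [276.81713159 238.42761884]]
```

View pics/s5.png

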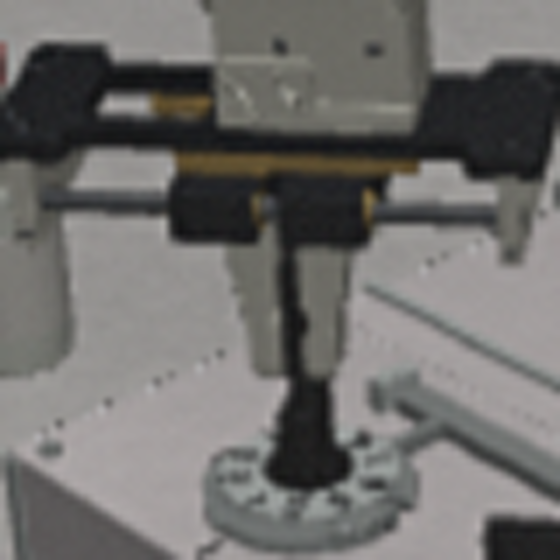

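```bash
python3 -m crank '[[[0,0,0,0,0],[0,0,0,0,0],[0,0,0,0,0],[0,0,0,0,0],[0,0,0,0,0],[0,0,10,0,0],[0,0,18,0,0],[0,0,23,0,0],[0,0,23,0,0]]]'
python3 - <<'E'
from h import *
go([.4365,.1161,.087])
p=ctrl.snapshot("wrist"); cv2.imwrite("pics/w5.png",p[:,:,::-1])
p=ctrl.snapshot("side"); cv2.imwrite("pics/s6.png",cv2.resize(p[130:210,180:260,::-1],None,fx=7,fy=7,interpolation=2))
E
```

```text
clock: 6.28
tool_pos: [0.4367, 0.1153, 0.0882]
orientation: [-89.9, -0.0, 137.7]
force: [-0.6, 0.4, -0.4]
opening: 0.0437
t 6.28 pos [0.4367 0.1153 0.0882] rpy [-8.9930e+01 -1.0000e-02  1.3766e+02] xyaw 137.66 j [ 39.9   4.9 -34.6  -0.  -50.5 -82.3]
shift [ 0.7  1.2 -0.5]
```

View pics/w5.png

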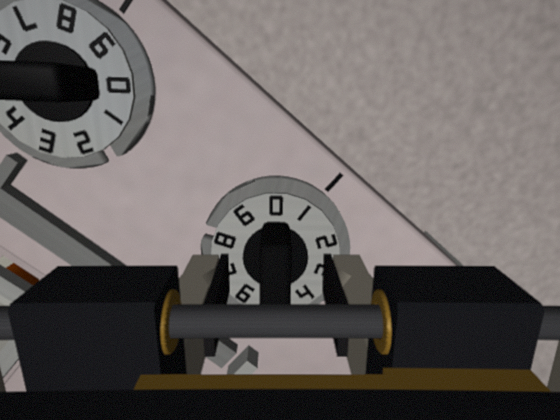

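View pics/s6.png

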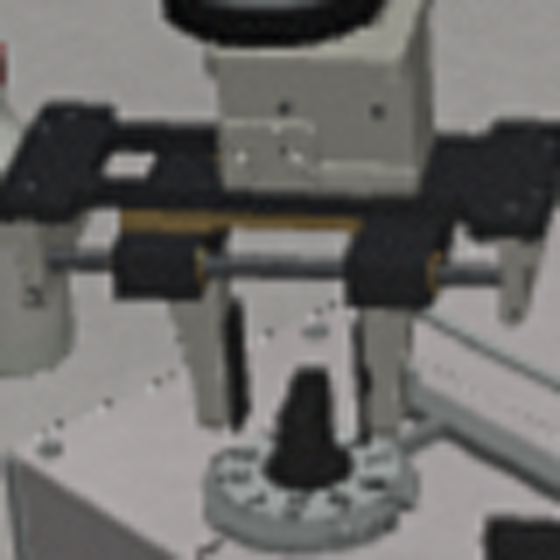

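```bash
python3 -m crank '[[[0.5,0.5,5,-0.5,0],[1,0.5,5,-0.5,0],[1,0.5,5,-0.5,0],[1,0.5,5,-0.5,0],[1,0.5,5,-0.5,0],[1,0.5,5,-0.5,0],[1,0.5,5,-0.5,0]]]'
python3 - <<'E'
from h import *
go([.4365,.1161,.083]);o=ctrl.get_obs(); print(o["force"],o["moment"],o["opening"])
p=ctrl.snapshot("wrist"); cv2.imwrite("pics/w6.png",p[:,:,::-1])
p=ctrl.snapshot("side"); cv2.imwrite("pics/s7.png",cv2.resize(p[130:210,180:260,::-1],None,fx=7,fy=7,interpolation=2))
E
```

```text
clock: 7.25
tool_pos: [0.4375, 0.1159, 0.0839]
orientation: [-90.0, 0.1, 137.7]
force: [3.8, -2.8, -3.5]
opening: 0.0139
t 7.25 pos [0.4375 0.1159 0.0839] rpy [-9.0010e+01  5.0000e-02  1.3766e+02] xyaw 137.66 j [ 40.    5.3 -34.9   0.1 -49.8 -82.3]
shift [0.9 0.9 0.5] 
[ 3.78561213 -2.78200341 -3.50923987] [-1.05885169 -1.48507525 -0.05146529] 0.013897222958096495
```

View pics/w6.png

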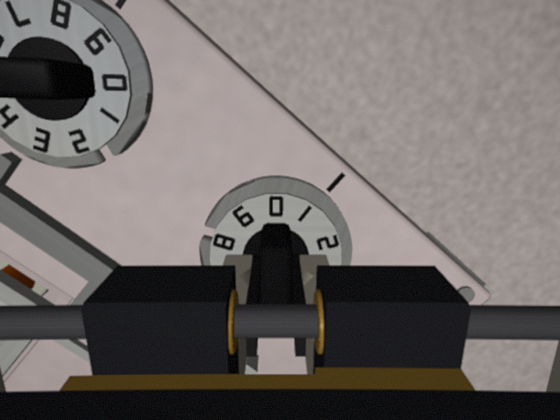

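View pics/s7.png

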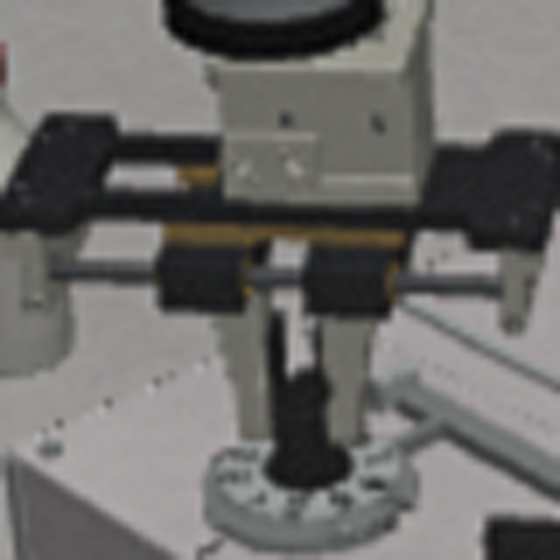

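```bash
python3 -m crank '[[[1,-0.4,0,0,-0.15],[1,-0.4,0,0,-0.30],[1,-0.4,0,0,-0.45],[1,-0.4,0,0,-0.60],[1,-0.4,0,0,-0.72],[1,-0.4,0,0,-0.82],[1,-0.4,0,0,-0.86],[1,-0.4,0,0,-0.86]]]'
cat > st.py <<'E'
from h import *
o=ctrl.get_obs(); Rt=rot(o["orientation"])
print("t",round(o["clock"],2),"yaw",round(np.degrees(np.arctan2(Rt[1,0],Rt[0,0])),2),"pos",np.round(o["tool_pos"]*1000,1),"F",np.round(o["force"],1),"Ftool",np.round(Rt.T@o["force"],1),"M",np.round(o["moment"],3),"op",round(o["opening"],4),"j6",round(o["joint_pos"][5],1),"tau6",round(o["tau"][5],3))
E
python3 st.py
```

```text
clock: 8.35
tool_pos: [0.4373, 0.1159, 0.0839]
orientation: [-90.0, 0.0, -173.1]
force: [0.7, -1.4, 1.0]
opening: 0.0141
t 8.35 yaw -173.09 pos [437.3 115.9  83.9] F [ 0.7 -1.4  1. ] Ftool [-0.6 -1.   1.5] M [-0.295 -0.072 -0.101] op 0.0141 j6 -33.0 tau6 0.421
```

```bash
python3 -m crank '[[[1,0,0,0,-0.015],[1,0,0,0,-0.03]]]'>/dev/null; python3 st.py
```

```text
t 8.6 yaw -171.31 pos [437.3 115.9  83.9] F [ 0.8 -1.2  1.9] Ftool [-0.6 -1.9  1.3] M [-0.509 -0.017 -0.146] op 0.0138 j6 -31.3 tau6 -0.044
```

```bash
python3 -m crank '[[[1,0,0,0,-0.015],[1,0,0,0,-0.03]]]'>/dev/null; python3 st.py
```

```text
t 8.85 yaw -169.57 pos [437.3 115.9  83.9] F [ 0.9 -2.   2.8] Ftool [-0.5 -2.8  2.1] M [-0.75   0.025 -0.135] op 0.0141 j6 -29.5 tau6 -0.02
```

```bash
python3 -m crank '[[[1,0,0,0,-0.015],[1,0,0,0,-0.03]]]'>/dev/null; python3 st.py
```

```text
t 9.1 yaw -167.86 pos [437.3 115.9  83.9] F [-1.  -2.6  4.2] Ftool [ 1.5 -4.2  2.3] M [-0.957  0.105 -0.235] op 0.0136 j6 -27.8 tau6 -0.013
```

```bash
python3 -m crank '[[[1,0,0,0,0]]]'>/dev/null; python3 st.py
python3 - <<'E'
from h import *
p=ctrl.snapshot("top"); cv2.imwrite("pics/t7.png",cv2.resize(p[150:270,190:330,::-1],None,fx=5,fy=5,interpolation=2))
p=ctrl.snapshot("side"); cv2.imwrite("pics/s8.png",cv2.resize(p[140:240,190:320,::-1],None,fx=6,fy=6,interpolation=2))
E
```

```text
t 9.22 yaw -167.89 pos [437.3 115.8  83.9] F [-0.  -2.8  4. ] Ftool [ 0.6 -4.   2.8] M [-1.03   0.122 -0.124] op 0.0139 j6 -27.8 tau6 0.253
```

View pics/t7.png

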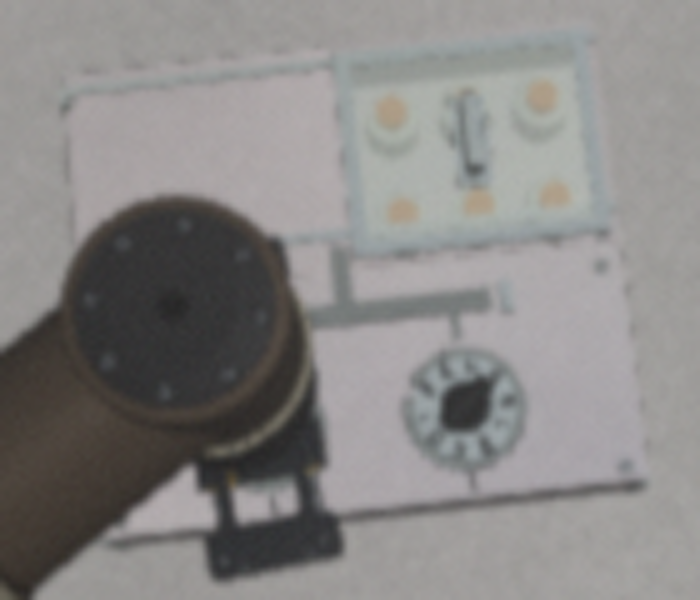

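View pics/s8.png

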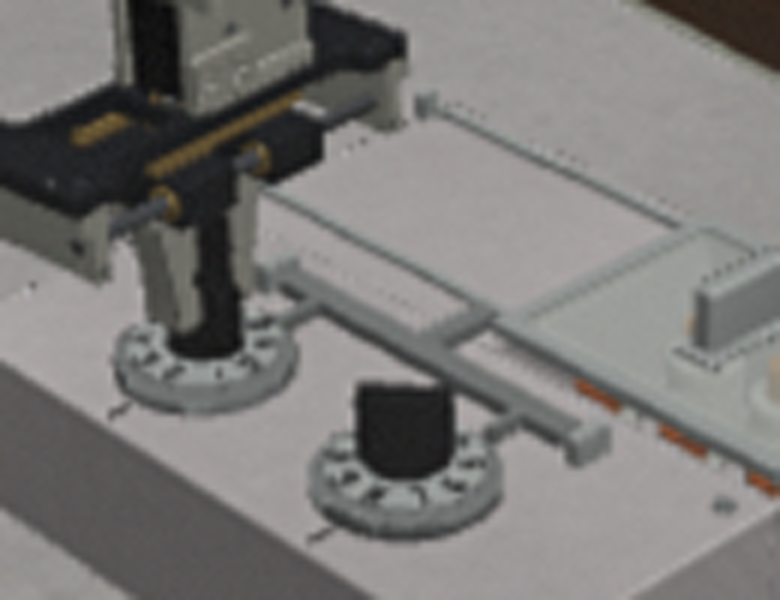

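```bash
python3 -m crank '[[[1,0,0,0,-0.015],[1,0,0,0,-0.03]]]'>/dev/null; python3 st.py
```

```text
t 9.57 yaw -166.14 pos [437.2 115.9  83.8] F [ 0.1 -3.   5.1] Ftool [ 0.6 -5.1  3. ] M [-1.157  0.172 -0.233] op 0.0137 j6 -26.1 tau6 -0.021
```

```bash
python3 -m crank '[[[1,0,0,0,-0.015],[1,0,0,0,-0.03]]]'>/dev/null; python3 st.py
```

```text
t 9.82 yaw -164.42 pos [437.2 115.9  83.9] F [ 0.3 -4.1  6.4] Ftool [ 0.9 -6.4  4. ] M [-1.121  0.171 -0.17 ] op 0.0137 j6 -24.4 tau6 -0.033
```

```bash
python3 -m crank '[[[1,0,0,0,-0.015],[1,0,0,0,-0.03]]]'>/dev/null; python3 st.py
```

```text
t 10.07 yaw -162.7 pos [437.2 115.9  83.9] F [-0.2 -3.6  5.6] Ftool [ 1.3 -5.6  3.4] M [-1.195  0.191 -0.122] op 0.0138 j6 -22.6 tau6 -0.037
```

```bash
python3 -m crank '[[[1,0,0,0,-0.015],[1,0,0,0,-0.03]]]'>/dev/null; python3 st.py
```

```text
t 10.32 yaw -160.98 pos [437.2 115.9  83.8] F [-0.4 -2.5  5.8] Ftool [ 1.2 -5.8  2.2] M [-1.193  0.234 -0.123] op 0.0139 j6 -20.9 tau6 -0.041
```

```bash
python3 -m crank '[[[1,0,0,0,-0.01],[1,0,0,0,-0.02]]]'>/dev/null; python3 st.py
```

```text
t 10.57 yaw -159.85 pos [437.2 115.9  83.9] F [-0.4 -3.8  5.6] Ftool [ 1.7 -5.6  3.4] M [-1.164  0.272 -0.157] op 0.0137 j6 -19.8 tau6 0.023
```

```bash
python3 -m crank '[[[1,0,0,0,-0.01],[1,0,0,0,-0.02]]]'>/dev/null; python3 st.py
```

```text
t 10.82 yaw -158.68 pos [437.2 115.9  83.9] F [-0.2 -2.4  4.4] Ftool [ 1.  -4.4  2.2] M [-1.169  0.229  0.053] op 0.0135 j6 -18.6 tau6 -0.148
```

```bash
python3 - <<'E'
from h import *
p=ctrl.snapshot("side"); cv2.imwrite("pics/s9.png",cv2.resize(p[140:240,190:320,::-1],None,fx=6,fy=6,interpolation=2))
E
python3 st.py
```

```text
t 10.88 yaw -158.65 pos [437.2 115.9  83.9] F [-1.1 -2.   5.1] Ftool [ 1.7 -5.1  1.4] M [-1.109  0.254  0.043] op 0.0138 j6 -18.6 tau6 -0.073
```

View pics/s9.png

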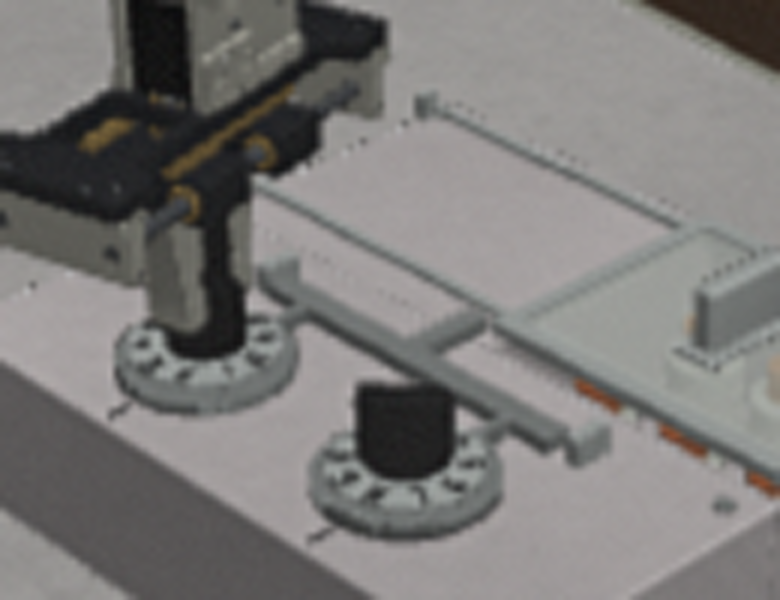

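```bash
python3 -m crank '[[[1,0,0,0,0],[0,0,0,0,0],[0,0,0,0,0],[0,0,0,0,0],[0,0,0,0,0],[0,0,-25,0,0],[0,0,-50,0,0]]]'
python3 -c "
from h import *
go([.4522,-.0130,.084],-133.3)"; python3 st.py
```

```text
clock: 11.75
tool_pos: [0.437, 0.1158, 0.1342]
orientation: [-90.0, -0.0, -158.7]
force: [0.3, -0.2, 0.7]
opening: 0.0438
t 11.75 pos [0.437  0.1158 0.1342] rpy [-8.9990e+01 -5.0000e-02 -1.5874e+02] xyaw -158.74 j [ 39.9   1.9 -30.9  -0.  -57.3 -18.7]
shift [ 32.5  50.2 125.5] ('turn', np.float64(-0.444))
t 11.75 yaw -158.74 pos [437.  115.8 134.2] F [ 0.3 -0.2  0.7] Ftool [-0.2 -0.7  0.3] M [ 0.083 -0.129  0.022] op 0.0438 j6 -18.7 tau6 -0.002
```

```bash
python3 -m crank '[[[0,11,0,42,-0.15],[0,22,0,84,-0.3],[0,32.5,0,125.5,-0.444],[0,32.5,0,125.5,-0.444],[0,32.5,15,125.5,-0.444],[0,32.5,15,125.5,-0.444]]]'
python3 - <<'E'
from h import *
import json
o=ctrl.get_obs(); p=ctrl.snapshot("wrist"); cv2.imwrite("pics/w9.png",p[:,:,::-1])
go([.4522,-.0130,.084],-133.3)
q=np.load("q.npy"); w=campose("wrist",o); print(proj(cw([(-.095,-.065,.139),(-.095,-.065,.105)],q),*w))
E
```

```text
clock: 12.5
tool_pos: [0.4517, -0.0126, 0.118]
orientation: [-90.1, -0.1, -133.4]
force: [-1.0, -0.5, 0.4]
opening: 0.0439
t 12.55 pos [ 0.4522 -0.0125  0.1186] rpy [-9.0020e+01 -5.0000e-02 -1.3333e+02] xyaw -133.33 j [ 23.5   2.9 -32.1   0.  -55.   23.2]
shift [ 0.3 34.6  0.4] ('turn', np.float64(-0.001))
[[274.40824725 256.62839754]
 [274.4726141  232.44396915]]
```

View pics/w9.png

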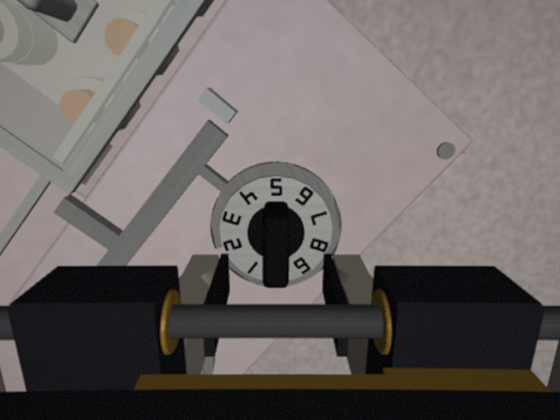

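Bar at columns 265–288, centred between the pads and aligned; bolt tooth sits against the right wheel. Descend and grip.

```bash
python3 -m crank '[[[0,0,17,0.3,0],[0.4,0,34.5,0.3,0],[1,0,34.5,0.3,0],[1,0,34.5,0.3,0],[1,0,34.5,0.3,0],[1,0,34.5,0.3,0],[1,0,34.5,0.3,0],[1,0,34.5,0.3,0]]]'; python3 st.py
```

```text
clock: 13.55
tool_pos: [0.4526, -0.0134, 0.0851]
orientation: [-90.0, -0.0, -133.3]
force: [-3.7, -1.9, 5.8]
opening: 0.0136
t 13.55 yaw -133.3 pos [452.6 -13.4  85.1] F [-3.7 -1.9  5.8] Ftool [ 4.  -5.8 -1.4] M [-0.944  1.198 -0.033] op 0.0136 j6 23.3 tau6 0.029
```

```bash
python3 -m crank '[[[1,0.4,0,0,0.15],[1,0.4,0,0,0.30],[1,0.4,0,0,0.45],[1,0.4,0,0,0.58],[1,0.4,0,0,0.66],[1,0.4,0,0,0.70],[1,0.4,0,0,0.70]]]'>/dev/null; python3 st.py
```

```text
t 14.43 yaw -173.4 pos [452.7 -13.3  85.1] F [-2.8 -1.5  6.6] Ftool [ 2.9 -6.6  1.1] M [-0.361  1.025  0.09 ] op 0.0139 j6 -16.8 tau6 -0.375
```

```bash
python3 -m crank '[[[1,0,0,0,0.015],[1,0,0,0,0.03]]]'>/dev/null; python3 st.py
```

```text
t 14.68 yaw -175.1 pos [452.7 -13.3  85.1] F [-2.5 -1.5  6.4] Ftool [ 2.6 -6.4  1.3] M [-0.246  1.007  0.18 ] op 0.0138 j6 -18.5 tau6 0.015
```

```bash
python3 -m crank '[[[1,0,0,0,0.015],[1,0,0,0,0.03]]]'>/dev/null; python3 st.py
```

```text
t 14.93 yaw -176.82 pos [452.7 -13.3  85.1] F [-2.8 -1.4  4.9] Ftool [ 2.8 -4.9  1.3] M [-0.274  1.004  0.184] op 0.0137 j6 -20.2 tau6 0.013
```

```bash
python3 -m crank '[[[1,0,0,0,0.015],[1,0,0,0,0.03]]]'>/dev/null; python3 st.py
```

```text
t 15.18 yaw -178.54 pos [452.7 -13.3  85.1] F [-3.1 -0.3  5.8] Ftool [ 3.1 -5.8  0.3] M [-0.3    0.955  0.2  ] op 0.0139 j6 -21.9 tau6 0.024
```

```bash
python3 -m crank '[[[1,0,0,0,0.015],[1,0,0,0,0.03]]]'>/dev/null; python3 st.py
```

```text
t 15.43 yaw 179.74 pos [452.7 -13.3  85.1] F [-2.5 -0.6  6.1] Ftool [ 2.5 -6.1  0.6] M [-0.287  0.924  0.2  ] op 0.0139 j6 -23.7 tau6 0.034
```

```bash
python3 -m crank '[[[1,0,0,0,0.015],[1,0,0,0,0.03]]]'>/dev/null; python3 st.py
```

```text
t 15.68 yaw 178.02 pos [452.7 -13.3  85.1] F [-1.7 -1.3  6.6] Ftool [ 1.6 -6.6  1.3] M [-0.286  0.864  0.209] op 0.0138 j6 -25.4 tau6 0.036
```

```bash
python3 -m crank '[[[1,0,0,0,0.015],[1,0,0,0,0.03]]]'>/dev/null; python3 st.py
```

```text
t 15.93 yaw 176.31 pos [452.8 -13.3  85.1] F [-2.5 -0.6  5.9] Ftool [ 2.4 -5.9  0.8] M [-0.264  0.9    0.158] op 0.0137 j6 -27.1 tau6 0.033
```

```bash
python3 -m crank '[[[1,0,0,0,0.015],[1,0,0,0,0.03]]]'>/dev/null; python3 st.py
```

```text
t 16.18 yaw 174.59 pos [452.8 -13.2  85.1] F [-2.  -0.7  5.8] Ftool [ 1.9 -5.8  0.9] M [-0.303  0.896  0.134] op 0.0136 j6 -28.8 tau6 0.028
```

```bash
python3 -m crank '[[[1,0,0,0,0.015],[1,0,0,0,0.03]]]'>/dev/null; python3 st.py
```

```text
t 16.43 yaw 172.87 pos [452.8 -13.3  85.1] F [-3.  -1.8  5.9] Ftool [ 2.7 -5.9  2.2] M [-0.355  0.93   0.157] op 0.0139 j6 -30.5 tau6 0.024
```

```bash
python3 -m crank '[[[1,0,0,0,0.015],[1,0,0,0,0.03]]]'>/dev/null; python3 st.py
```

```text
t 16.68 yaw 171.15 pos [452.7 -13.3  85.1] F [-2.1 -0.9  5.8] Ftool [ 1.9 -5.8  1.3] M [-0.328  0.835  0.102] op 0.0133 j6 -32.3 tau6 0.019
```

```bash
python3 -m crank '[[[1,0,0,0,0.015],[1,0,0,0,0.03]]]'>/dev/null; python3 st.py
```

```text
t 16.93 yaw 169.43 pos [452.8 -13.3  85.1] F [-2.4 -0.7  5.7] Ftool [ 2.2 -5.8  1.1] M [-0.334  0.855  0.101] op 0.0138 j6 -34.0 tau6 0.025
```

```bash
python3 -m crank '[[[1,0,0,0,0.013],[1,0,0,0,0.025]]]'>/dev/null; python3 st.py
```

```text
t 17.18 yaw 168.0 pos [452.8 -13.3  85.1] F [-1.3 -1.   5.3] Ftool [ 1.1 -5.3  1.2] M [-0.247  0.818  0.191] op 0.0138 j6 -35.4 tau6 -0.006
```

```bash
python3 -m crank '[[[1,0,0,0,0.013],[1,0,0,0,0.025]]]'>/dev/null; python3 st.py
```

```text
t 17.43 yaw 166.57 pos [452.8 -13.3  85.1] F [-2.4 -0.9  5.7] Ftool [ 2.1 -5.7  1.4] M [-0.327  0.814  0.113] op 0.0139 j6 -36.8 tau6 0.007
```

```bash
python3 -m crank '[[[1,0,0,0,0.01],[1,0,0,0,0.02]]]'>/dev/null; python3 st.py
python3 - <<'E'
from h import *
p=ctrl.snapshot("side"); cv2.imwrite("pics/s10.png",cv2.resize(p[140:240,190:320,::-1],None,fx=6,fy=6,interpolation=2))
p=ctrl.snapshot("wrist"); cv2.imwrite("pics/w10.png",p[:,:,::-1])
E
```

```text
t 17.68 yaw 165.43 pos [452.8 -13.3  85.1] F [-2.4 -1.   6.5] Ftool [ 2.1 -6.5  1.6] M [-0.331  0.775  0.166] op 0.0136 j6 -38.0 tau6 -0.011
```

View pics/s10.png

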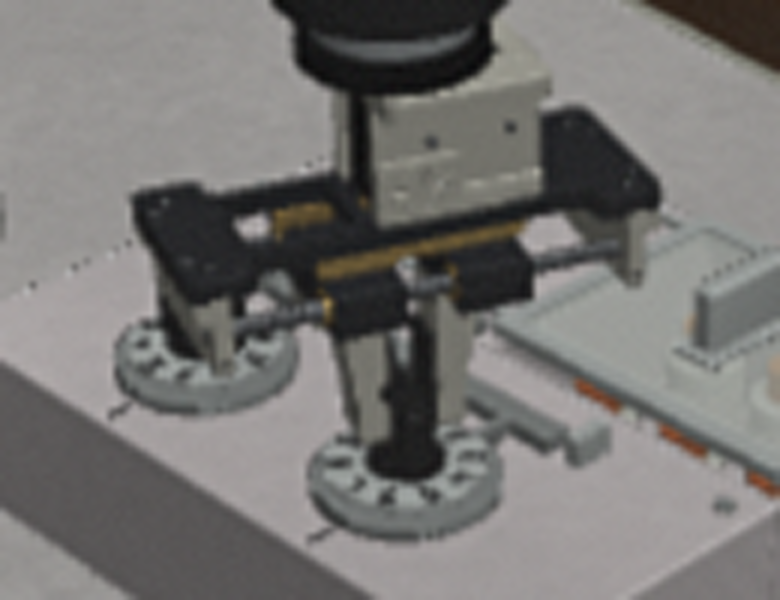

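View pics/w10.png

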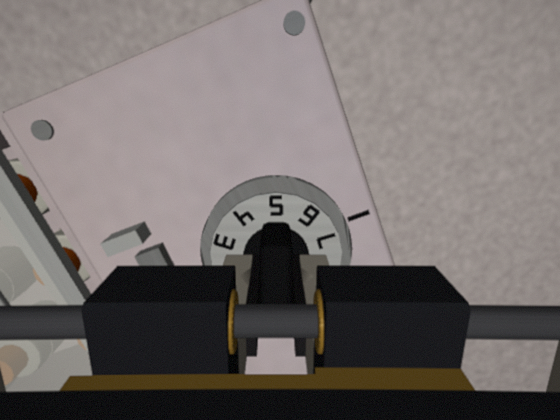

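```bash
python3 -m crank '[[[1,0,0,0,0.013],[1,0,0,0,0.025]]]'>/dev/null; python3 st.py
```

```text
t 18.02 yaw 163.99 pos [452.8 -13.3  85.1] F [-2.4 -1.1  6.1] Ftool [ 2.  -6.1  1.7] M [-0.331  0.813  0.186] op 0.0133 j6 -39.4 tau6 0.03
```

```bash
python3 -m crank '[[[1,0,0,0,0.01],[1,0,0,0,0.02]]]'>/dev/null; python3 st.py
```

```text
t 18.27 yaw 162.84 pos [452.9 -13.3  85.1] F [-2.1 -1.4  6.1] Ftool [ 1.6 -6.1  1.9] M [-0.475  0.704 -0.017] op 0.0134 j6 -40.6 tau6 0.203
```

```bash
python3 -m crank '[[[1,0,0,0,0]]]'>/dev/null; python3 st.py
python3 - <<'E'
from h import *
p=ctrl.snapshot("side"); cv2.imwrite("pics/s11.png",cv2.resize(p[140:240,190:320,::-1],None,fx=6,fy=6,interpolation=2))
p=ctrl.snapshot("wrist"); cv2.imwrite("pics/w11.png",p[:,:,::-1])
E
```

```text
t 18.4 yaw 162.84 pos [452.9 -13.3  85.1] F [-1.5 -1.7  4.4] Ftool [ 0.9 -4.4  2. ] M [-0.414  0.675 -0.089] op 0.0143 j6 -40.6 tau6 0.012
```

View pics/w11.png

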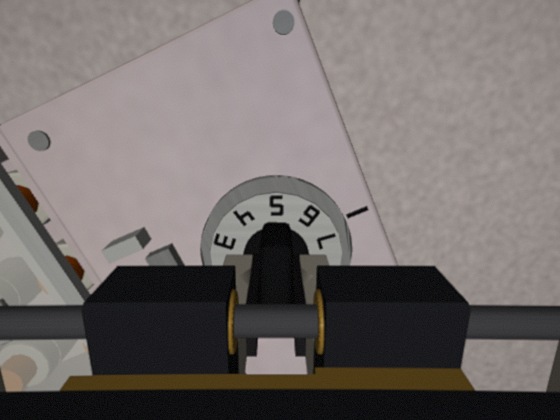

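View pics/s11.png

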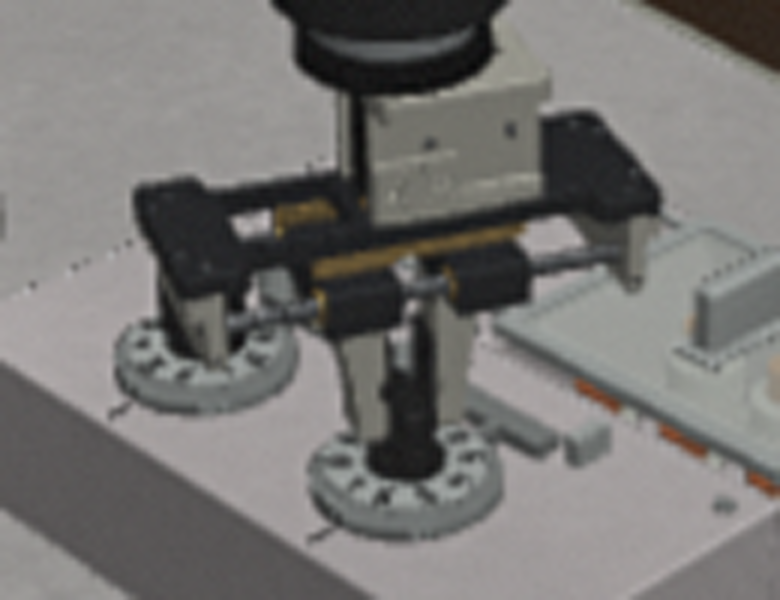

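```bash
python3 -m crank '[[[0,0,0,0,0],[0,0,0,0,0],[0,0,0,0,0],[0,0,0,0,0],[0,0,-25,0,0],[0,0,-55,0,0],[0,0,-75,0,0],[0,0,-75,0,0]]]'
python3 - <<'E'
from h import *
q=np.load("q.npy")
T=campose("top");S=campose("side")
def ray(c,u,v,z):
    m,Rc,t=c;K=np.array([[m["fx"],0,m["cx"]],[0,m["fy"],m["cy"]],[0,0,1]])
    n=cv2.undistortPoints(np.array([[[u,v]]],float),K,np.array(m["dist_coeffs"]))[0,0]
    d=Rc@np.array([n[0],n[1],1]); return t+d*(z-t[2])/d[2]
a=ray(T,120+408/2.5,130+118/2.5,.118); b=ray(S,160+537/3.5,130+208/3.5,.118)
c,s=np.cos(q[2]),np.sin(q[2])
for P in(a,b): x=P[:2]-q[:2]; print(P,c*x[0]+s*x[1],-s*x[0]+c*x[1])
P=cw([(.075,-.085,.19)],q)[0]; go(P,np.degrees(q[2])+90)
E
python3 st.py
```

```text
clock: 19.5
tool_pos: [0.4535, -0.0129, 0.1607]
orientation: [-90.1, 0.2, 162.8]
force: [0.1, -0.7, -0.9]
opening: 0.0436
[ 0.62745474 -0.01696892  0.118     ] 0.0789941339838079 -0.08959819874531458
[ 0.63345117 -0.01384569  0.118     ] 0.08531643308031454 -0.08720232114417319
t 19.5 pos [ 0.4535 -0.0129  0.1607] rpy [-9.0110e+01  1.5000e-01  1.6282e+02] xyaw 162.82 j [ 23.4   0.4 -28.6   0.  -60.8 -40.6]
shift [-162.   -28.8  -50.2] ('turn', np.float64(1.153))
t 19.5 yaw 162.82 pos [453.5 -12.9 160.7] F [ 0.1 -0.7 -0.9] Ftool [-0.3  0.9  0.6] M [ 0.066 -0.031  0.006] op 0.0436 j6 -40.6 tau6 -0.001
```

```bash
python3 -m crank '[[[0,-27,0,-8,0.17],[0,-55,0,-17,0.34],[0,-82,0,-25,0.51],[0,-110,0,-34,0.68],[0,-137,0,-42,0.85],[0,-162,0,-50,1.02],[0,-162,0,-50,1.153],[0,-162,0,-50,1.153]]]'
python3 - <<'E'
from h import *
import json
o=ctrl.get_obs(); p=ctrl.snapshot("wrist"); cv2.imwrite("pics/w12.png",p[:,:,::-1])
json.dump({k:np.array(v).tolist() for k,v in o.items()},open("w12.json","w"))
p=ctrl.snapshot("side"); cv2.imwrite("pics/s12.png",cv2.resize(p[140:240,190:320,::-1],None,fx=6,fy=6,interpolation=2))
q=np.load("q.npy"); w=campose("wrist",o)
print(proj(cw([(.082,-.088,.133),(.107,-.088,.133),(.057,-.088,.133)],q),*w).round(0)); P=cw([(.082,-.088,.19)],q)[0]; go(P,np.degrees(q[2])+90)
E
```

```text
clock: 20.5
tool_pos: [0.6214, -0.0135, 0.1577]
orientation: [-89.9, 0.0, 96.8]
force: [0.9, 0.4, -0.0]
opening: 0.0442
[[272. 240.]
 [272. 275.]
 [272. 202.]]
t 20.6 pos [ 0.6214 -0.0134  0.1585] rpy [-89.93   0.    96.93] xyaw 96.93 j [ 16.7  16.8  -8.9  -0.  -64.3 -99.8]
shift [ -2.6 -31.5  -8.6] ('turn', np.float64(0.003))
```

View pics/w12.png

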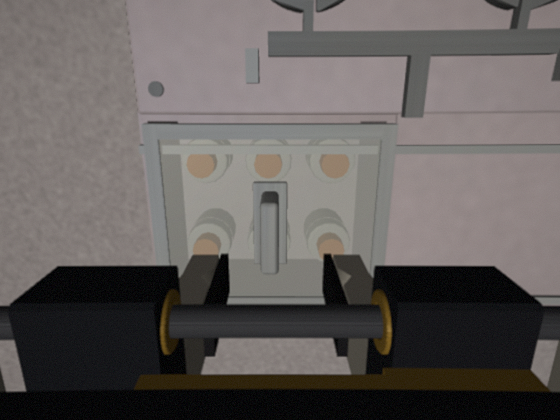

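View pics/s12.png

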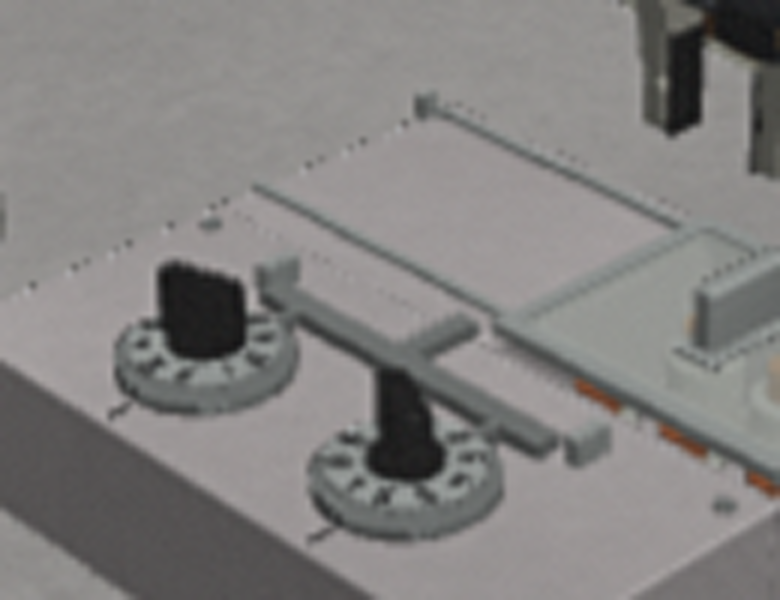

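```bash
python3 -m crank '[[[0,-3,20,-8.5,0],[0,-3,45,-8.5,0],[0,-3,65,-8.5,0],[0.4,-3,76,-8.5,0],[1,-3,76,-8.5,0],[1,-3,76,-8.5,0],[1,-3,76,-8.5,0],[1,-3,76,-8.5,0],[1,-3,76,-8.5,0],[1,-3,76,-8.5,0]]]'; python3 st.py
python3 - <<'E'
from h import *
p=ctrl.snapshot("side"); cv2.imwrite("pics/s13.png",cv2.resize(p[130:230,230:360,::-1],None,fx=6,fy=6,interpolation=2))
E
```

```text
clock: 21.85
tool_pos: [0.6314, -0.0154, 0.0841]
orientation: [-90.1, 0.0, 96.8]
force: [0.2, -1.4, 5.7]
opening: 0.0119
t 21.85 yaw 96.77 pos [631.4 -15.4  84.1] F [ 0.2 -1.4  5.7] Ftool [-1.4 -5.7 -0.1] M [-0.31  -0.276 -0.016] op 0.0119 j6 -99.6 tau6 -0.008
```

View pics/s13.png

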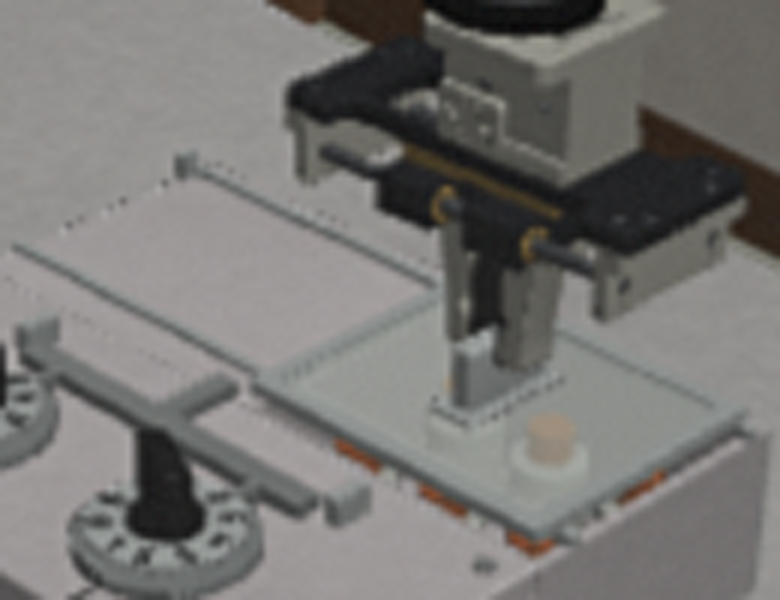

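```bash
python3 -m crank '[[[1,3,0,0,0],[1,6,0,0,0],[1,9,0,0,0]]]'; python3 st.py
```

```text
clock: 22.28
tool_pos: [0.6303, -0.0068, 0.0841]
orientation: [-90.1, 0.0, 96.8]
force: [1.2, -3.6, 5.7]
opening: 0.0114
t 22.27 yaw 96.76 pos [630.3  -6.8  84.1] F [ 1.2 -3.6  5.7] Ftool [-3.7 -5.7 -0.8] M [-1.065 -0.444 -0.021] op 0.0114 j6 -100.4 tau6 0.055
```

```bash
python3 -m crank '[[[1,10,0,0,0],[1,22,0,0,0],[1,35,0,0,0],[1,48,0,0,0],[1,61,0,0,0],[1,74,0,0,0],[1,87,0,0,0],[1,98,0,0,0],[1,106,0,0,0],[1,112,0,0,0],[1,116,0,0,0]]]'; python3 st.py
```

```text
clock: 23.65
tool_pos: [0.6166, 0.1087, 0.0841]
orientation: [-90.1, 0.0, 96.8]
force: [1.3, -2.9, 5.8]
opening: 0.0115
t 23.65 yaw 96.78 pos [616.6 108.7  84.1] F [ 1.3 -2.9  5.8] Ftool [-3.1 -5.8 -0.9] M [-1.069 -0.576  0.056] op 0.0115 j6 -111.1 tau6 0.056
```

```bash
python3 -m crank '[[[1,1.5,0,0,0],[1,3,0,0,0],[1,4.5,0,0,0]]]'; python3 st.py
```

```text
clock: 24.02
tool_pos: [0.6161, 0.1127, 0.0841]
orientation: [-90.1, 0.0, 96.8]
force: [3.4, -8.4, 4.8]
opening: 0.0116
t 24.02 yaw 96.77 pos [616.1 112.7  84.1] F [ 3.4 -8.4  4.8] Ftool [-8.8 -4.8 -2.4] M [-3.302 -1.244  0.055] op 0.0116 j6 -111.5 tau6 0.024
```

```bash
python3 -m crank '[[[1,-0.3,0,0,0],[0.3,-0.3,0,0,0],[0,-0.3,0,0,0],[0,-0.3,0,0,0],[0,-0.3,0,0,0],[0,-0.3,-30,0,0],[0,-0.3,-70,0,0],[0,-0.3,-110,0,0],[0,-0.3,-110,0,0]]]'; python3 st.py
python3 - <<'E'
from h import *
p=ctrl.snapshot("side"); cv2.imwrite("pics/s14.png",cv2.resize(p[110:290,150:400,::-1],None,fx=3,fy=3,interpolation=2))
p=ctrl.snapshot("top"); cv2.imwrite("pics/t14.png",cv2.resize(p[140:280,120:440,::-1],None,fx=2.4,fy=2.4,interpolation=2))
E
```

```text
clock: 25.15
tool_pos: [0.6175, 0.1136, 0.1972]
orientation: [-90.4, -0.1, 96.8]
force: [0.3, 0.0, -0.9]
opening: 0.0437
t 25.15 yaw 96.77 pos [617.5 113.6 197.2] F [ 0.3  0.  -0.9] Ftool [-0.   0.9 -0.3] M [ 0.067 -0.124  0.061] op 0.0437 j6 -111.5 tau6 0.0
```

View pics/s14.png

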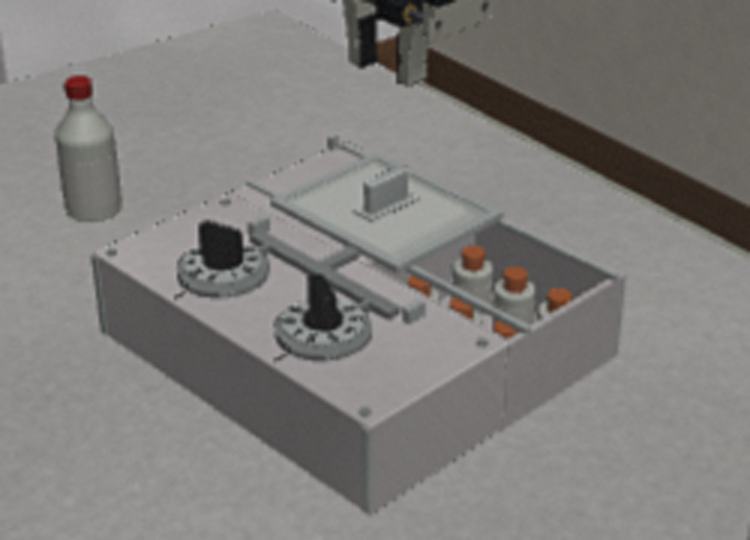

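View pics/t14.png

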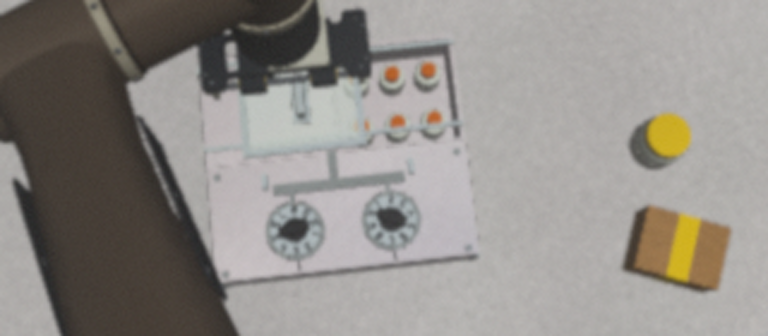

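```bash
python3 -m crank '[[[0,0,0,0,0],[0,0,0,0,0]]]'; python3 -c "
from plant import ctrl
print(ctrl.close_job())"
```

```text
clock: 25.5
tool_pos: [0.6151, 0.1127, 0.1922]
orientation: [-89.9, 0.0, 96.7]
force: [-0.8, 0.4, 0.6]
opening: 0.0439
the job is handed in; nothing more can be done
None
```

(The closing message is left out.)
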